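# Tip the comb case down and tilt the bin out

## Robot

A 6-joint arm with a two-finger parallel gripper is mounted at the origin on the work surface. World frame = base frame: x ahead of the robot, y to its left, z up, the work surface at z = 0. Lengths are in m, angles in rad, forces in N, time in s.
With the tool pointing down it reaches from about 0.35 to 0.975 m from the base axis. Payload 17.4 kg.
Tool frame: the origin (TCP) lies at the very end of the fingers, on their centre line; the grasp point (between the pads) lies bot.pinch_z behind it (bot.pinch_z is the distance from the TCP to the grasp point, in m); z points along the fingers, y is the direction in which the jaws open and shut (so a half turn about z gives the same grasp; the last joint's range is limited). The gripper opens to 85 mm and grips with 20 to 120 N. Pads are 22 mm wide; open, the fingers measure 114 mm over their backs; the gripper's body (76 mm by 85 mm) begins 54 mm behind the grasp point. The pads swing forward as they close: fully open they stand 13 mm farther back than shut.
Start: joints at [-1.183, 0.116, 1.442, -0, 1.584, -0.038], TCP at [0.279, -0.615, 0.231] pointing down, gripper open.
Joint ranges: [-2.83, 2.83], [-0.83, 2.19], [0.07, 2.5], [-1.14, 4.28], [0.01, 3], [-2.97, 2.97]. Speed limits (rad/s): [1.89, 1.89, 2.22, 3.14, 3.14, 3.14].

## Interface

Orientations are given as a 3x3 rotation matrix whose columns are the frame's x, y, z axes.
In Python, from station import bot gives the robot as it stands.
- The arm moves only by the shell command python3 -m inch 'ROWS'. ROWS is JSON, a list of rows, each a list of 7 numbers: the shift along the tool's x, y, z in cm, then the turn, a rotation vector about the tool's x, y, z in degrees, then the finger opening in cm, from 0 to 8.54. A call has 1 to 5 rows; each row is the pose to reach, as a shift and turn from the pose measured when the call began, along the tool's axes at that moment; what a row does not reach only later rows make up. A row lasts 1/8 s, in which the tool goes at most 62.5 mm and 10.7 degrees, less where a joint would pass 70% of its speed; a pose out of reach is approached as far as the arm can. A call with a gripper value outside its range is refused whole. The fingers move at their own pace and stop on an object; the grip force is fixed at half the most. Time passes only in rows, so rows that repeat a pose let the fingers close. It gives the time, the measured TCP pose, the force and the opening at its end, in the units of the state.
- bot.get_state(): the state, without advancing time (a new reading comes with each control period).
- bot.get_image(name): name is "side" or "top"; returns a dict with "frame" (384x512x3 uint8, blue, green, red), "range_z" (384x512 float32, m along the optical axis (not along the pixel's ray), 0 where there is no reading), "intrinsics" (3x3 intrinsics, pixels), "eye" and "rotation" of the camera in the world. Camera axes: x right, y up, looking along -z (the intrinsics and any distortion apply to the point x, -y, -z); pixel columns grow to the right and rows downward; lengths in m; the calibration is good to about 2 mm. A picture is of the moment at which its call begins.
- bot.hand_in(): hands the job in, once; it reports no verdict.
Trained networks look in a picture, given as the dict that the camera call returned (one of the last four; its "shot" number tells which), for a name from the list of things; names that differ only in an ending like _2 or _b are one class to them, and where a whole thing is asked for, a point or a joint stands for the part that bears it (a point fixed in the world has none). Each returns a list of dicts, best first, with "confidence" (0 to 1); they miss things now and then, are a little off and sometimes report something else, mostly with a low value. They report only what shows in the picture. A call takes as long as a camera call. They do not tell look-alikes from the thing itself.
- bot.boxes_of(picture, thing): "xyz" ([x, y, z] in m, in world coordinates, good to about 4 mm: the middle of the surface that is visible of it).
- bot.pinpoint(picture, thing): "xyz" ([x, y, z] in m, in world coordinates, good to about 4 mm: a listed point, or the origin of a listed thing).
The state is a dict: "time_s": time; "q": joint angles; "dq": joint speeds; "joint_torque": joint torques, N m; "ee_pos": TCP position; "tool_rot": TCP orientation; "ft_force": force on the tool from outside, world axes, zero at the start; "moment": the same for the moment, N m; "finger_gap": finger opening in m.
Only numpy, scipy, OpenCV 4.12 (cv2) and the standard library are available. Lean on these libraries where they do the work, as an engineer would, in place of code of your own. Each camera call takes 0.05 s, during which the arm holds its last target.

## Task

The tall wooden comb case standing in front of the tilt-out bin blocks the bin from opening. Push the case over sideways with the fingers so that it comes to lie on its broad side on the cork mat, and after that reach into the bin, push the inside of its front panel towards the robot and leave it tilted all the way out over the lying case. Only push: do not lift or carry the case, do not start opening the bin while the case still stands, and leave the cup and the other things where they are.

Things in the scene. Friction and masses are not known exactly. Their poses are not given: they have to be found in the camera images.
- station: fixed plywood housing of the tilt-out bin, 140 (x) x 296 (y) x 150 high: a 50 mm plinth with an upright 12 mm cheek at each end. Origin at the centre of its underside; its x axis points away from the bin's front (the front faces -x, roughly to the robot), z up. Its place and yaw vary.
- bin (a joint): tilt of the bin in the housing, rad: 0 upright (closed), grows as its top tilts out towards the station's -x, stop at 0.65. The hinge is stiff: the bin stays where it is left; moving it takes about 5 to 8 N near the rim.
- bin_hinge (a point): middle of the bin's hinge line, which runs along the station's y at the lower front edge of the bin, 60 mm above the ledge, 70 mm in front of the station's origin. The bin turns with its own x, z axes here (equal to the station's at joint 0).
- bin_rim (a point): middle of the top outer edge of the bin's front panel, 105 mm above the hinge when closed (165 mm above the ledge). The bin is an empty open-topped plywood box 262 wide (y) x 120 deep (x, back from the hinge), walls and floor 8 mm, front panel 105 high, other walls 85 high.
- case: tall closed wooden comb case standing on end, 80 (x) x 45 (y) x 160 high, about 0.2 to 0.4 kg, loose. Origin at the centre of its foot, z runs along its length to its top. It stands in front of the bin with its thin direction (y) roughly along the station's y; lying on the broad side it is 45 mm thick and the bin swings clear over it.
- case_center (a point): centre of the comb case, 80 mm from its foot along its length.
- mat: thin cork mat fixed on the ledge, 130 (x) x 190 (y) x 4 thick, origin at the centre of its underside, axes along the station's. It lies in front of the bin either on the +y or the -y side of the case; the cup stands on the other side.
- cup: white plastic cup, 68 across, 72 high, origin at the centre of its foot; stands on the side of the case away from the mat. Leave alone.
- lid: stainless sippy lid, 72 across, 30 high, on the ledge between the case and the robot. Leave alone.
- teether: silicone teething ring lying flat, 72 across, 14 thick, on the ledge between the case and the robot. Leave alone.
- rattle: plastic rattle dumbbell standing on end, 52 across, 140 high, well to the left. Leave alone.
- jar: glass jar, 72 across, 100 high, well to the right. Leave alone.
- comb: plastic comb lying flat, 170 long, 6 thick, to the right. Leave alone.
There are look-alikes about, which are no part of the job. There is more than one size of the case; the one meant has the size given above. There is more than one size of the mat; the job needs the larger.

How it is judged:
By the outcome, as a careful person would: the job done as asked, in the order asked, and still so for the second after the job is handed in, with the robot touching nothing.
It also fails if it takes over 45 s, if anything falls off the work surface, if the arm or the gripper's body presses on something with over 40 N, if the wrist force passes 120 N, or if a joint passes its speed limit or range.

## Working session

There is one attempt and no reset: what is moved stays moved. The work goes in short steps, Python scripts to look and compute and a shell command to move; the robot and the scene stay as the last step left them, time stands still between calls to the robot, and variables do not carry over. Pictures are saved under pics/ and viewed, and the job is handed in when it is done.

```bash
mkdir -p pics; ls
cat > h.py <<'E'
import numpy as np, cv2
from station import bot
def snap(n,tag):
    p=bot.get_image(n); cv2.imwrite(f'pics/{tag}.png',p['frame']); return p
def px2w(p,u,v):
    K=np.array(p['intrinsics']);z=p['range_z'][int(v),int(u)]
    c=np.array([(u-K[0,2])/K[0,0]*z,-(v-K[1,2])/K[1,1]*z,-z])
    return np.array(p['eye'])+np.array(p['rotation'])@c
def w2px(p,X):
    K=np.array(p['intrinsics']);c=np.array(p['rotation']).T@(np.array(X)-np.array(p['eye']))
    return K[0,2]+K[0,0]*c[0]/-c[2],K[1,2]+K[1,1]*-c[1]/-c[2]
def cloud(p):
    K=np.array(p['intrinsics']);z=p['range_z'];v,u=np.mgrid[:z.shape[0],:z.shape[1]]
    c=np.stack([(u-K[0,2])/K[0,0]*z,-(v-K[1,2])/K[1,1]*z,-z],-1)
    W=c@np.array(p['rotation']).T+np.array(p['eye']); W[z==0]=np.nan
    return W
E
python3 - <<'E'
from h import *
np.set_printoptions(precision=3,suppress=True)
for n in ['side','top']:
    p=snap(n,n+'0'); print(n,p['eye'])
    for t in ['station','bin_hinge','bin_rim','case','case_center','mat','cup','lid','teether','rattle','jar','comb']:
        for r in bot.pinpoint(p,t):
            x=np.array(r['xyz']); print(t,x,round(r['confidence'],2),np.round(w2px(p,x)))
print(bot.get_state()['ee_pos'],bot.get_state()['tool_rot'],bot.pinch_z,bot.get_state()['time_s'])
E
```

```text
pics
side [0.413 0.992 0.892]
station [ 0.671  0.026 -0.003] 0.71 [219. 228.]
bin_hinge [0.599 0.019 0.061] 0.65 [242. 213.]
bin_rim [0.599 0.019 0.166] 0.86 [241. 186.]
case [ 0.406  0.212 -0.002] 0.94 [298. 283.]
case [ 0.539 -0.12  -0.002] 0.26 [266. 203.]
case_center [0.402 0.21  0.058] 0.88 [301. 267.]
case_center [0.522 0.011 0.077] 0.56 [267. 210.]
mat [ 0.542 -0.119 -0.005] 0.85 [265. 204.]
cup [0.507 0.135 0.001] 0.96 [266. 257.]
lid [0.383 0.064 0.002] 0.72 [310. 245.]
teether [ 0.409 -0.085  0.003] 0.59 [304. 213.]
rattle [0.561 0.447 0.004] 0.77 [225. 350.]
jar [ 0.625 -0.448  0.001] 0.8 [256. 150.]
comb [ 0.438 -0.475  0.   ] 0.54 [303. 151.]
top [ 0.428 -0.005  1.259]
station [0.669 0.026 0.003] 0.6 [255. 160.]
bin_hinge [0.605 0.019 0.062] 0.86 [256. 175.]
bin_rim [0.598 0.016 0.165] 0.81 [256. 173.]
bin_rim [ 0.446 -0.47  -0.001] 0.62 [398. 223.]
bin_rim [0.516 0.01  0.08 ] 0.3 [259. 201.]
case [ 0.52   0.01  -0.002] 0.89 [259. 202.]
case [0.403 0.212 0.003] 0.58 [201. 236.]
case_center [0.52  0.012 0.079] 0.9 [258. 200.]
case_center [0.398 0.215 0.056] 0.83 [197. 237.]
case_center [ 0.381  0.063 -0.001] 0.42 [244. 242.]
mat [ 0.721 -0.27  -0.003] 0.88 [338. 146.]
mat [ 0.537 -0.117  0.   ] 0.76 [295. 197.]
cup [ 0.504  0.133 -0.005] 0.84 [224. 207.]
lid [ 0.382  0.066 -0.002] 0.88 [243. 242.]
teether [ 0.405 -0.084 -0.002] 0.8 [286. 235.]
rattle [ 0.56   0.446 -0.003] 0.79 [136. 191.]
jar [ 0.625 -0.446 -0.001] 0.66 [389. 172.]
jar [ 0.403 -0.085 -0.001] 0.24 [287. 236.]
comb [ 0.446 -0.472 -0.001] 0.97 [398. 223.]
[ 0.279 -0.615  0.231] [[ 0.911  0.413  0.   ]
 [ 0.413 -0.911 -0.   ]
 [-0.     0.    -1.   ]] 0.0187 1.3
```

Run:
```python
from h import *
np.set_printoptions(precision=3,suppress=True)
p=bot.get_image('top'); cv2.imwrite('pics/topc.png',cv2.resize(p['frame'][120:270,170:420],None,fx=3.2,fy=3.2,interpolation=cv2.INTER_CUBIC))
W=cloud(p); z=W[...,2]; P=W.reshape(-1,3)
def rect(lo,hi,zlo,zhi,nm):
    m=(P[:,0]>lo[0])&(P[:,0]<hi[0])&(P[:,1]>lo[1])&(P[:,1]<hi[1])&(P[:,2]>zlo)&(P[:,2]<zhi)
    Q=P[m]; print(nm,len(Q),Q.mean(0),cv2.minAreaRect(Q[:,:2].astype(np.float32)))
rect((.44,-.06),(.59,.08),.15,.18,'casetop')
rect((.57,-.2),(.80,.25),.13,.18,'station/bin top')
rect((.44,-.25),(.65,.0),.002,.02,'mat')
rect((.3,.15),(.5,.3),.09,.14,'case2')
```

```text
casetop 380 [0.519 0.013 0.16 ] ((0.5196995139122009, 0.01271446980535984), (0.07993552833795547, 0.04466046765446663), 14.140508651733398)
station/bin top 1226 [0.658 0.029 0.149] ((0.666550874710083, 0.03023630380630493), (0.14054934680461884, 0.2964807450771332), 8.071532249450684)
mat 1795 [ 0.539 -0.121  0.005] ((0.5436011552810669, -0.124839648604393), (0.24916833639144897, 0.2071118950843811), 89.91937255859375)
case2 192 [0.402 0.212 0.113] ((0.401460200548172, 0.2134084552526474), (0.057183802127838135, 0.03190145269036293), 83.86237335205078)
```

View pics/side0.png

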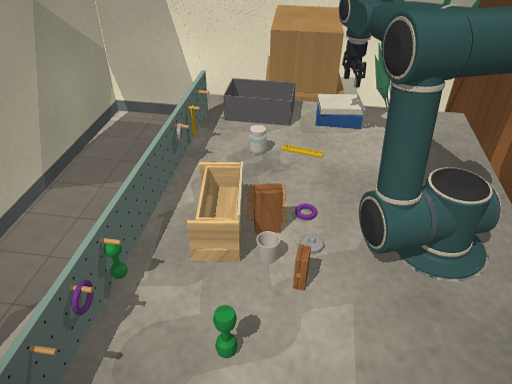

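View pics/top0.png

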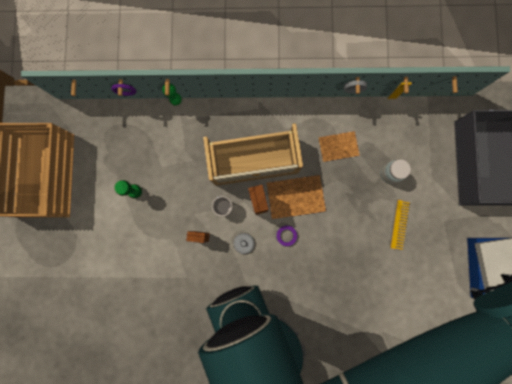

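View pics/topc.png

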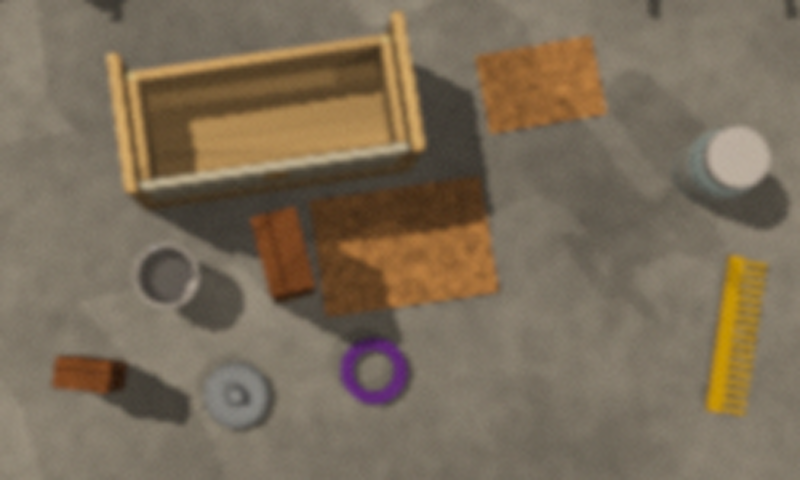

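Run:
```python
from h import *
np.set_printoptions(precision=3,suppress=True)
p=bot.get_image('top'); W=cloud(p); P=W.reshape(-1,3)
def sel(lo,hi,zlo,zhi):
    m=(P[:,0]>lo[0])&(P[:,0]<hi[0])&(P[:,1]>lo[1])&(P[:,1]<hi[1])&(P[:,2]>zlo)&(P[:,2]<zhi); return P[m]
Q=sel((.44,-.06),(.59,.08),.15,.18); print(cv2.boxPoints(cv2.minAreaRect(Q[:,:2].astype(np.float32))))
Q=sel((.57,-.2),(.80,.25),.13,.18); print(cv2.boxPoints(cv2.minAreaRect(Q[:,:2].astype(np.float32))))
# mat by colour
hsv=cv2.cvtColor(p['frame'],cv2.COLOR_BGR2HSV)
m=(hsv[...,1]>90)&(hsv[...,0]<25)&(W[...,2]<.012)&(W[...,2]>-.01)&(W[...,0]>.42)&(W[...,0]<.64)&(W[...,1]<0.03)&(W[...,1]>-.25)
Q=W[m]; r=cv2.minAreaRect(Q[:,:2].astype(np.float32)); print('mat',r,cv2.boxPoints(r))
for nm,lo,hi in [('cup',(.44,.08),(.57,.2)),('lid',(.33,.02),(.43,.12)),('teether',(.35,-.14),(.455,-.03))]:
    Q=sel(lo,hi,.008,.1); print(nm,Q.min(0),Q.max(0))
```

```text
[[ 0.475  0.025]
 [ 0.486 -0.019]
 [ 0.565  0.001]
 [ 0.554  0.044]]
[[ 0.575  0.167]
 [ 0.619 -0.126]
 [ 0.758 -0.106]
 [ 0.715  0.187]]
mat ((0.5462645888328552, -0.09857882559299469), (0.15455417335033417, 0.2313520610332489), 9.445121765136719) [[ 0.451  0.003]
 [ 0.489 -0.225]
 [ 0.641 -0.2  ]
 [ 0.604  0.028]]
cup [0.447 0.102 0.008] [0.535 0.198 0.076]
lid [0.344 0.031 0.008] [0.412 0.1   0.035]
teether [ 0.368 -0.117  0.008] [ 0.436 -0.048  0.021]
```

The tall case is the one at top px (259,200): 160 mm high and 80x45. The small look-alike at (198,237) is only 113 mm high. The mat meant is the larger one at (296,197), not the one at (338,146). The crop confirms that the case stands just on the +y side of the large mat, with the cup at (224,207) on the other side, so I'll push towards -y.

```bash
cat > d.py <<'E'
import sys
from h import *
from scipy.spatial.transform import Rotation as Ro
# target x y z, tool-y angle (deg), prints full shift (cm) and turn (deg) in tool frame
x,y,z,a=map(float,sys.argv[1:5]); a=np.radians(a)
ty=np.array([np.cos(a),np.sin(a),0]);tz=np.array([0,0,-1.]);T=np.stack([np.cross(ty,tz),ty,tz],1)
s=bot.get_state();R=np.array(s['tool_rot'])
print(np.round(R.T@(np.array([x,y,z])-s['ee_pos'])*100,2),np.round(Ro.from_matrix(R.T@T).as_rotvec(degrees=True),1),s['time_s'],np.round(s['ft_force'],1))
E
python3 d.py .505 .068 .26 14
```

```text
[ 48.8  -52.83  -2.87] [  0.    0.  -79.6] 1.4 [-0.8 -0.2 -0.1]
```

```bash
python3 -m inch '[[4,-4.4,-2.8,0,0,-6.6,3],[8,-8.8,-2.8,0,0,-13.2,3],[12,-13.2,-2.8,0,0,-20,3],[16,-17.6,-2.8,0,0,-26,3],[20,-22,-2.8,0,0,-33,3]]'; python3 d.py .505 .068 .26 14
```

```text
time_s: 2.02
ee_pos: [0.3703, -0.33, 0.2595]
tool_rot: [[0.536, 0.844, 0.001], [0.844, -0.536, -0.0], [-0.0, 0.001, -1.0]]
ft_force: [0.8, 0.6, 1.1]
finger_gap: 0.0302
[40.82 -9.95 -0.06] [  0.    0.  -46.4] 2.025 [0.8 0.6 1.1]
```

```bash
python3 -m inch '[[5.8,-1.4,0,0,0,-7,3],[11.7,-2.8,0,0,0,-13,3],[17.5,-4.3,0,0,0,-20,3],[23.3,-5.7,0,0,0,-27,3],[29,-7.1,0,0,0,-33,3]]'; python3 d.py .505 .068 .26 14
```

```text
time_s: 2.65
ee_pos: [0.4659, -0.0451, 0.2598]
tool_rot: [[-0.014, 1.0, 0.002], [1.0, 0.014, -0.001], [-0.001, 0.002, -1.0]]
ft_force: [0.9, -0.7, -0.7]
finger_gap: 0.0298
[11.25  4.06 -0.02] [  0.1   0.  -13.2] 2.65 [ 0.9 -0.7 -0.7]
```

```bash
python3 -m inch '[[5.6,2,0,0,0,-6.6,3],[11.25,4.05,0,0,0,-13.2,3],[11.25,4.05,5,0,0,-13.2,3],[11.25,4.05,10,0,0,-13.2,3],[11.25,4.05,13.5,0,0,-13.2,3]]'; python3 d.py .514 .0345 .125 14
python3 - <<'E'
from h import *
snap('side','s1');p=snap('top','t1')
cv2.imwrite('pics/s1c.png',cv2.resize(cv2.imread('pics/s1.png')[140:290,170:340],None,fx=4,fy=4))
E
```

```text
time_s: 3.28
ee_pos: [0.5044, 0.0681, 0.1226]
tool_rot: [[-0.243, 0.97, 0.0], [0.97, 0.243, -0.001], [-0.001, -0.0, -1.0]]
ft_force: [0.9, 0.5, -0.6]
finger_gap: 0.0301
[-3.49  0.12 -0.24] [-0.  0.  0.] 3.275 [ 0.9  0.5 -0.6]
```

View pics/s1c.png

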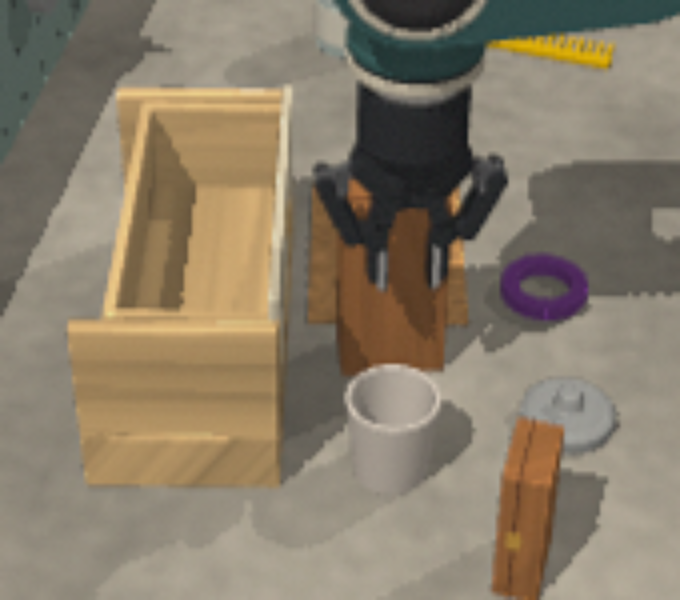

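The fingers are centred before the case's +y face (crop px 405,270), clear of the cup. I'll push along -tool x.

```bash
python3 -m inch '[[-1.4,0,0,0,0,0,3],[-2.2,0,0,0,0,0,3],[-2.8,0,0,0,0,0,3],[-3.4,0,0,0,0,0,3],[-4,0,0,0,0,0,3]]'
python3 - <<'E'
from h import *
snap('side','s2')
cv2.imwrite('pics/s2c.png',cv2.resize(cv2.imread('pics/s2.png')[140:290,170:340],None,fx=4,fy=4))
E
```

```text
time_s: 4.0
ee_pos: [0.5132, 0.0286, 0.1215]
tool_rot: [[-0.242, 0.97, -0.004], [0.97, 0.242, -0.001], [-0.0, -0.004, -1.0]]
ft_force: [-0.4, 0.6, 0.3]
finger_gap: 0.0301
```

View pics/s2c.png

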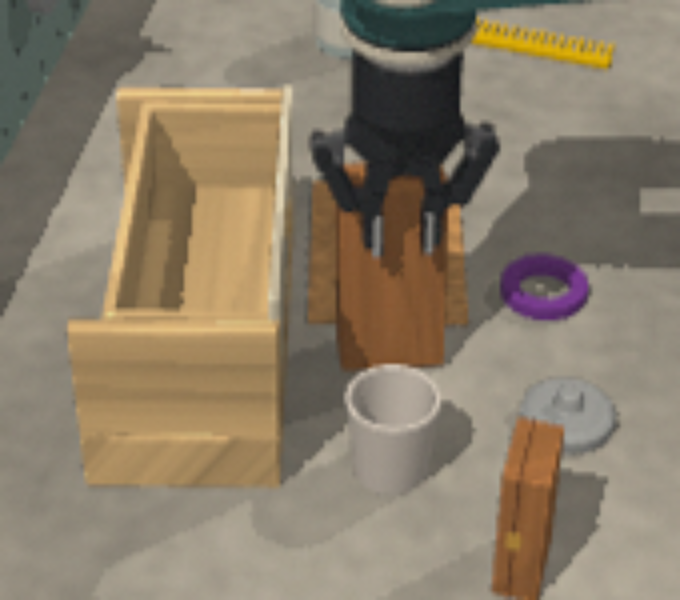

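```bash
python3 -m inch '[[-0.8,0,0,0,0,0,3],[-1.6,0,0,0,0,0,3],[-2.4,0,0,0,0,0,3],[-3.0,0,0,0,0,0,3],[-3.6,0,0,0,0,0,3]]'
python3 - <<'E'
from h import *
snap('side','s3')
cv2.imwrite('pics/s3c.png',cv2.resize(cv2.imread('pics/s3.png')[140:290,170:340],None,fx=4,fy=4))
E
```

```text
time_s: 4.68
ee_pos: [0.5221, -0.0072, 0.1213]
tool_rot: [[-0.242, 0.97, -0.004], [0.97, 0.242, -0.001], [-0.0, -0.004, -1.0]]
ft_force: [-0.3, -0.2, -0.3]
finger_gap: 0.0302
```

View pics/s3c.png

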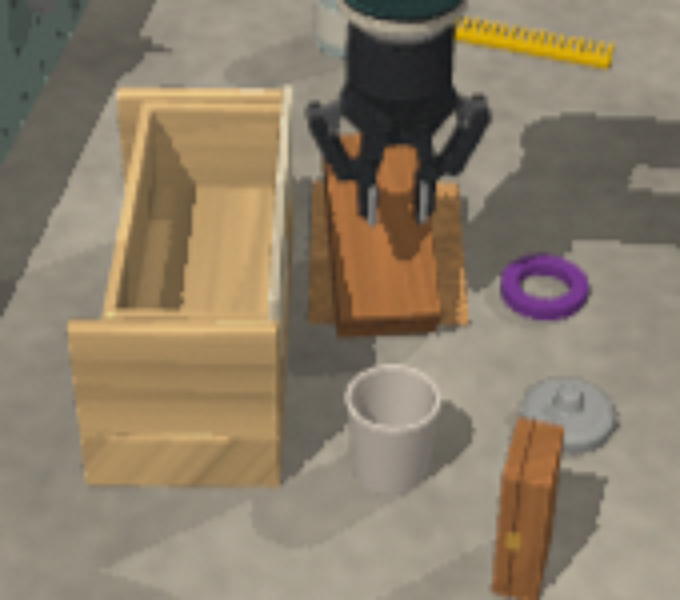

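It is tipping, and the foot has lifted at crop px (390,325). I'll go on a little, then hold.

```bash
python3 -m inch '[[-1,0,0,0,0,0,3],[-1.5,0,0,0,0,0,3],[-1,0,0,0,0,0,3],[0,0,-4,0,0,0,3],[0,0,-9,0,0,0,3]]'
python3 - <<'E'
from h import *
np.set_printoptions(precision=3,suppress=True)
snap('side','s4');p=snap('top','t4')
cv2.imwrite('pics/s4c.png',cv2.resize(cv2.imread('pics/s4.png')[140:290,170:340],None,fx=4,fy=4))
E
```

```text
time_s: 5.35
ee_pos: [0.5218, -0.0066, 0.2116]
tool_rot: [[-0.242, 0.97, -0.006], [0.97, 0.242, -0.001], [0.0, -0.006, -1.0]]
ft_force: [0.7, -0.5, 0.1]
finger_gap: 0.0302
```

View pics/s4c.png

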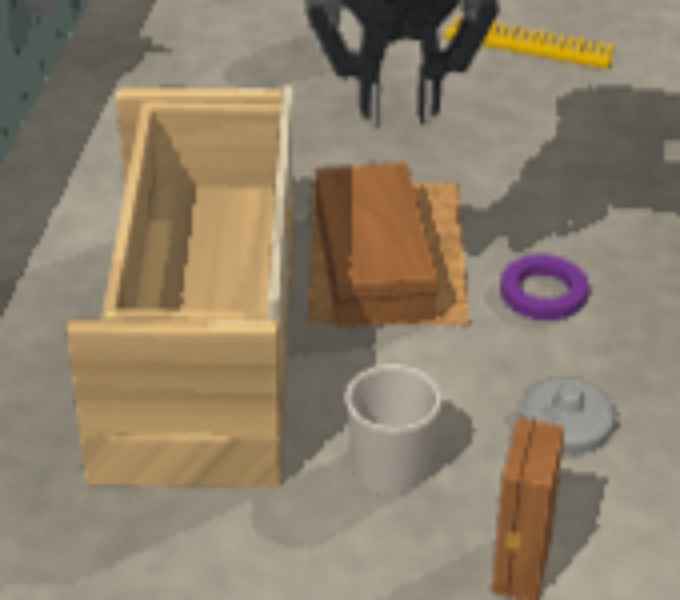

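The case lies flat, wholly on the large mat (crop px 385,245), and the cup has not moved. Next is the bin: centre the closed fingers inside it, with tool y along the bin's width.

```bash
python3 d.py .640 .0265 .24 98; python3 -c "
from h import *
print(bot.get_state()['q'])"
```

```text
[ 0.43 12.08 -2.26] [  0.    0.3 -84. ] 5.45 [ 0.2 -0.1 -0.2]
[-6.11775918e-02 -2.15222975e-01  1.78370095e+00 -1.57569684e-03
  1.56936916e+00 -3.05931345e-01]
```

```bash
python3 -m inch '[[0,1,-2.7,0,0,-10,0.5],[0.1,4,-2.7,0,0,-20,0],[0.2,7,-2.7,0,0,-30,0],[0.3,10,-2.7,0,0,-40,0],[0.4,12.1,-2.5,0,0,-50,0]]'; python3 d.py .640 .0265 .24 98
```

```text
time_s: 6.08
ee_pos: [0.6412, 0.0271, 0.2418]
tool_rot: [[-0.902, 0.432, 0.003], [0.432, 0.902, -0.002], [-0.004, -0.0, -1.0]]
ft_force: [-0.0, -1.0, 0.3]
finger_gap: -0.0001
[ 0.08 -0.1   0.18] [ -0.1   0.2 -33.6] 6.075 [-0.  -1.   0.3]
```

```bash
python3 -m inch '[[0,0,0,0,0,-10,0],[0,0,0,0,0,-20,0],[0,-0.1,1,0,0,-30,0],[0,-0.1,6,0,0,-33.6,0],[0,-0.1,11.5,0,0,-33.6,0]]'; python3 d.py .5996 .021 .125 98
python3 - <<'E'
from h import *
snap('side','s5')
cv2.imwrite('pics/s5c.png',cv2.resize(cv2.imread('pics/s5.png')[140:290,170:340],None,fx=4,fy=4))
E
```

```text
time_s: 6.7
ee_pos: [0.6412, 0.0264, 0.1258]
tool_rot: [[-0.99, -0.14, 0.005], [-0.14, 0.99, -0.002], [-0.004, -0.002, -1.0]]
ft_force: [1.2, -0.1, 0.7]
finger_gap: -0.0002
[4.19 0.04 0.06] [-0.1  0.3  0. ] 6.7 [ 1.2 -0.1  0.7]
```

View pics/s5c.png

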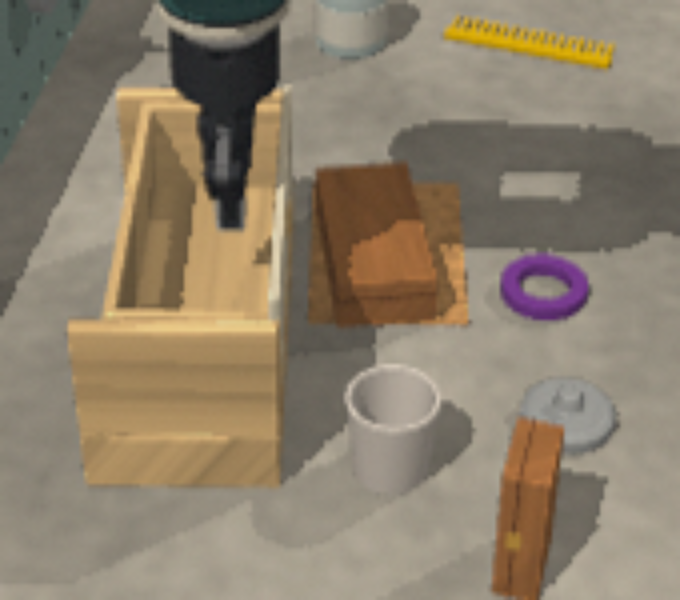

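The fingers are inside the bin (crop px 230,215) and touch nothing. I'll push along +tool x.

```bash
python3 -m inch '[[1.2,0,0,0,0,0,0],[2,0,0,0,0,0,0],[2.6,0,0,0,0,0,0],[3.2,0,0,0,0,0,0],[3.8,0,0,0,0,0,0]]'; python3 -m inch '[[0.6,0,0,0,0,0,0],[1.2,0,0,0,0,0,0],[1.8,0,0,0,0,0,0]]'
python3 - <<'E'
from h import *
snap('side','s6')
cv2.imwrite('pics/s6c.png',cv2.resize(cv2.imread('pics/s6.png')[140:290,170:340],None,fx=4,fy=4))
E
```

```text
time_s: 7.38
ee_pos: [0.6015, 0.0213, 0.1188]
tool_rot: [[-0.99, -0.139, -0.001], [-0.139, 0.99, -0.001], [0.002, -0.001, -1.0]]
ft_force: [8.0, 1.4, -2.9]
finger_gap: -0.0002
time_s: 7.75
ee_pos: [0.5847, 0.019, 0.1208]
tool_rot: [[-0.99, -0.139, 0.003], [-0.139, 0.99, -0.001], [-0.002, -0.001, -1.0]]
ft_force: [7.7, 1.3, -0.7]
finger_gap: 0.0001
```

View pics/s6c.png

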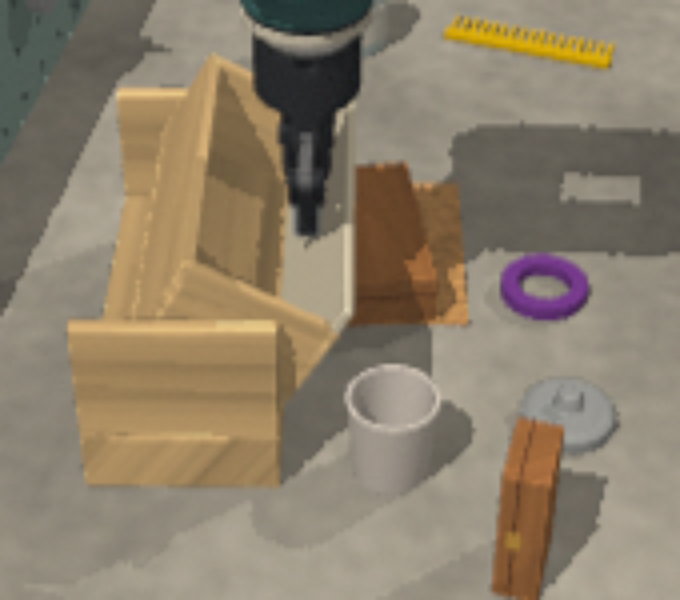

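```bash
python3 -m inch '[[0.4,0,0,0,0,0,0],[0.8,0,0,0,0,0,0],[1.2,0,0,0,0,0,0]]'; python3 -m inch '[[0.3,0,0,0,0,0,0],[0.3,0,0,0,0,0,0]]'; python3 -m inch '[[0.3,0,0,0,0,0,0],[0.3,0,0,0,0,0,0]]'
```

```text
time_s: 8.18
ee_pos: [0.5732, 0.0174, 0.1227]
tool_rot: [[-0.99, -0.139, 0.006], [-0.139, 0.99, -0.001], [-0.006, -0.002, -1.0]]
ft_force: [5.7, 1.4, -0.2]
finger_gap: 0.0
time_s: 8.43
ee_pos: [0.571, 0.0171, 0.1245]
tool_rot: [[-0.99, -0.139, 0.009], [-0.139, 0.99, -0.001], [-0.009, -0.002, -1.0]]
ft_force: [3.9, 0.1, 4.9]
finger_gap: 0.0007
time_s: 8.68
ee_pos: [0.5695, 0.0169, 0.1265]
tool_rot: [[-0.99, -0.139, 0.014], [-0.139, 0.99, -0.001], [-0.014, -0.003, -1.0]]
ft_force: [9.5, 1.1, 3.3]
finger_gap: 0.0
```

```bash
python3 -m inch '[[0.5,0,0.2,0,0,0,0],[0.5,0,0.2,0,0,0,0],[0.5,0,0.2,0,0,0,0]]'; python3 -m inch '[[0.5,0,0.2,0,0,0,0],[0.5,0,0.2,0,0,0,0],[0.5,0,0.2,0,0,0,0]]'
cat > m.py <<'E'
from h import *
import sys
np.set_printoptions(precision=3,suppress=True)
t=sys.argv[1]
q=snap('side','s'+t);cv2.imwrite('pics/s'+t+'c.png',cv2.resize(q['frame'][140:290,170:340],None,fx=4,fy=4))
p=snap('top','t'+t)
c=np.array([.6666,.0302]);a=np.radians(8.07);ex=np.array([np.cos(a),np.sin(a)]);ey=np.array([-ex[1],ex[0]])
for pic,nm in ((q,'side'),(p,'top')):
    for r in bot.pinpoint(pic,'bin_rim')[:1]:
        X=np.array(r['xyz']); d=(X[:2]-c)@ex+.07; print(nm,'rim',X,d,'tilt',np.arctan2(-d,X[2]-.06),r['confidence'])
    W=cloud(pic).reshape(-1,3); d=(W[:,:2]-c)@ex+.07; l=(W[:,:2]-c)@ey
    # back-wall/side-wall edges excluded: fit the inner face of the front panel
    m=(d<0)&(d>-.08)&(np.abs(l)<.115)&(np.abs(l)>.045)&(W[:,2]>.075)&(W[:,2]<.14)
    if m.sum()>30:
        Q=np.c_[d[m],W[m,2]]
        for _ in range(4):
            k=np.polyfit(Q[:,1],Q[:,0],1); r=np.abs(np.polyval(k,Q[:,1])-Q[:,0]); Q=Q[r<2*r.std()+1e-4]
        print(nm,'panel fit',np.arctan(-k[0]),len(Q),r.std())
E
python3 m.py 7
```

```text
time_s: 9.05
ee_pos: [0.5683, 0.0166, 0.1278]
tool_rot: [[-0.99, -0.139, 0.025], [-0.139, 0.99, 0.0], [-0.025, -0.003, -1.0]]
ft_force: [26.7, 4.4, 5.0]
finger_gap: 0.0
time_s: 9.43
ee_pos: [0.5672, 0.0164, 0.1293]
tool_rot: [[-0.99, -0.139, 0.036], [-0.139, 0.99, 0.001], [-0.036, -0.004, -0.999]]
ft_force: [26.4, 5.3, 6.2]
finger_gap: -0.0003
side rim [0.535 0.013 0.146] -0.062258455386247274 tilt 0.627162855017065 0.8
side panel fit 0.6579866525115153 74 0.0002471555006697392
top panel fit 0.6368189013819969 18 0.00020825025651251017
```

View pics/s7c.png

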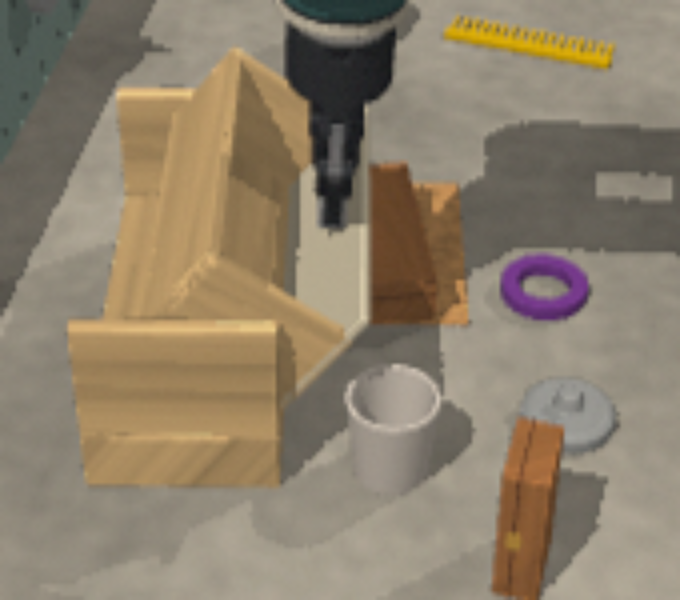

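The bin is at its stop: tilt about 0.65 and the force rising to 27 N. Now I'll back off and rise.

```bash
python3 -m inch '[[-0.5,0,0,0,0,0,0],[-1,0,-0.5,0,0,0,0],[-1.0,0,-4,0,0,0,0],[-1.0,0,-9,0,0,0,0],[-1.0,0,-14,0,0,0,0]]'; python3 -m inch '[[2,-4,-3,0,0,0,0],[4,-9,-4,0,0,0,0],[4,-15,-4,0,0,0,0],[4,-20,-4,0,0,0,0],[4,-20,-4,0,0,0,0]]'; python3 m.py 8
python3 - <<'E'
from h import *
np.set_printoptions(precision=3,suppress=True)
q=bot.get_image('side');p=bot.get_image('top')
for t in ['case','case_center','mat','cup','lid','teether','rattle','jar','comb']:
    for n,i in (('s',q),('t',p)):
        print(t,n,[(np.array(r['xyz']),round(r['confidence'],2)) for r in bot.pinpoint(i,t)[:2]])
E
```

```text
time_s: 10.25
ee_pos: [0.5716, 0.0176, 0.2712]
tool_rot: [[-0.99, -0.139, 0.035], [-0.139, 0.99, 0.001], [-0.035, -0.004, -0.999]]
ft_force: [0.5, 0.9, -0.3]
finger_gap: 0.0004
time_s: 10.88
ee_pos: [0.5581, -0.1888, 0.31]
tool_rot: [[-0.99, -0.136, 0.033], [-0.136, 0.991, 0.001], [-0.033, -0.003, -0.999]]
ft_force: [0.1, 0.4, 0.6]
finger_gap: -0.0001
side rim [0.537 0.011 0.148] -0.061153084844389305 tilt 0.6062459708392065 0.59
side panel fit 0.6505386254660989 137 0.0002688561008739789
top rim [0.536 0.008 0.142] -0.06286135984383495 tilt 0.655812546084812 0.69
top panel fit 0.6481897662819862 152 0.00022420452671471298
case s [(array([ 0.403,  0.212, -0.004]), 0.83), (array([ 0.53 , -0.02 ,  0.024]), 0.81)]
case t [(array([ 0.528, -0.021,  0.027]), 0.95), (array([0.405, 0.213, 0.003]), 0.77)]
case_center s [(array([0.4  , 0.213, 0.059]), 0.72), (array([ 0.549, -0.097,  0.026]), 0.69)]
case_center t [(array([ 0.547, -0.096,  0.025]), 0.64), (array([0.398, 0.211, 0.057]), 0.61)]
mat s [(array([ 0.54 , -0.119, -0.005]), 0.77)]
mat t [(array([ 0.54 , -0.118,  0.002]), 0.83)]
cup s [(array([0.506, 0.134, 0.002]), 0.98)]
cup t [(array([ 0.505,  0.13 , -0.002]), 0.87)]
lid s [(array([ 0.377,  0.064, -0.001]), 0.58)]
lid t [(array([ 0.379,  0.064, -0.001]), 0.71)]
teether s [(array([ 0.412, -0.083,  0.001]), 0.55)]
teether t [(array([ 0.407, -0.081, -0.001]), 0.59)]
rattle s [(array([0.56 , 0.446, 0.001]), 0.85)]
rattle t [(array([ 0.557,  0.444, -0.002]), 0.69)]
jar s [(array([ 0.624, -0.451, -0.001]), 0.95), (array([0.503, 0.132, 0.002]), 0.65)]
jar t []
comb s [(array([ 0.44 , -0.477, -0.001]), 0.54)]
comb t [(array([ 0.445, -0.475,  0.001]), 0.6)]
```

```bash
python3 -c "
import cv2;cv2.imwrite('pics/t8c.png',cv2.resize(cv2.imread('pics/t8.png')[120:270,170:420],None,fx=3.2,fy=3.2))"
```

```text
(no output)
```

View pics/s8c.png

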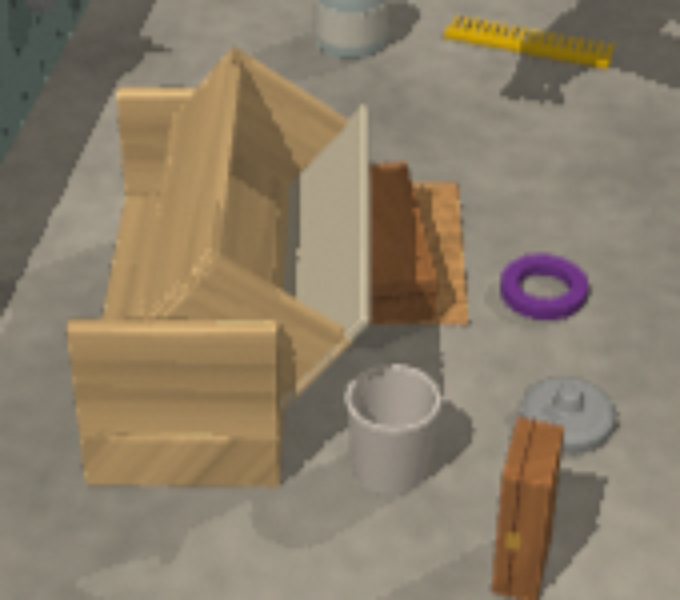

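View pics/t8.png

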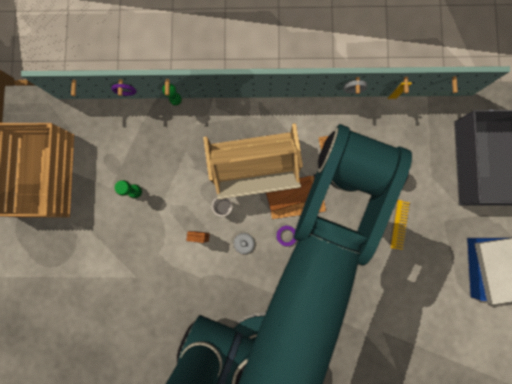

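Bin tilt is 0.65, at its stop. The case lies on the mat under the tilted panel, everything else is in place, and the gripper touches nothing. Handing in.

```bash
python3 -c "
from h import *
print(bot.hand_in())"
```

```text
the job is handed in; nothing more can be done
None
```

The comb case now lies on its broad side on the large cork mat, and the bin is tilted all the way out over it. I handed the job in at about 11 s, well under the 45 s limit.

- **Case:** I pushed the 160 mm case over towards -y with the fingertips. A camera check showed it lying flat before I touched the bin. Its centre is at about (0.548, -0.097, 0.025).
- **Bin:** I pushed the inside of the front panel out until it met the stop. The highest wrist force I read was about 27 N. I then backed off and moved the arm clear, and the force read about zero.
- **Final tilt:** Fitting the panel in the depth images gave 0.650 rad (side camera) and 0.648 rad (top camera), with the stop at 0.65.
- **Other things:** The cup, lid, teether, rattle and comb were found within about 5 mm of where they started.

Two readings did not agree fully:
- **Bin rim, side camera:** the network's rim point implied a tilt of 0.61 rad; from the top camera it gave 0.66. I trusted the panel fits, as the network is only good to about 4 mm.
- **Jar:** the top camera did not find it at the end because the arm hid it. The side camera showed it unmoved.

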